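# Top up the sprung cassette magazine

## Robot

A 6-joint arm with a two-finger parallel gripper is mounted at the origin on a cart in front of the work surface, level with it; the furniture and walls round the work are solid. World frame = base frame: x ahead of the robot, y to its left, z up, the work surface at z = 0. Lengths are in m, angles in rad, forces in N, time in s.
With the tool pointing down it reaches from about 0.375 to 0.975 m from the base axis. Payload 3.8 kg.
Tool frame: the origin (TCP) lies between the finger pads; the fingertips stand 11 mm ahead of it and the grasp point (between the pads) lies 8 mm behind it (arm.nose_length is the distance from the TCP to the fingertips, in m); y points along the fingers, x is the direction in which the jaws open and shut, and the axes are right-handed (so a half turn about y gives the same grasp; the last joint's range is limited). The gripper opens to 85 mm and grips with 20 to 120 N. Pads are 22 mm wide; open, the fingers measure 114 mm over their backs; the gripper's body (76 mm by 85 mm) begins 54 mm behind the grasp point. The pads swing forward as they close: fully open they stand 13 mm farther back than shut.
Start: joints at [-1.258, 0.264, 1.604, -0, 1.274, -0.037], TCP at [0.231, -0.634, 0.242] pointing down, gripper open.
Joint ranges: [-2.63, 2.63], [-0.94, 2.18], [0.31, 2.57], [-1.31, 4.45], [0, 2.66], [-2.55, 2.55]. Speed limits (rad/s): [2.57, 2.57, 3.14, 3.14, 3.14, 3.14].

## Interface

Orientations are given as a unit quaternion [x, y, z, w].
In Python, from plant import arm gives the robot as it stands.
- The arm moves only by the tool send_rows, never from a script. Its argument "moves" is a list of rows, each an object with "offset": the shift along the world's x, y, z as a fraction of full scale, a list of three; "rotation": the turn, a rotation vector about the world's x, y, z as a fraction of full scale, a list of three; "fingers": the closure, from 0 (fully open) to 1 (shut). In form: [{"offset": [x, y, z], "rotation": [ax, ay, az], "fingers": fingers}, ...]. A call has 1 to 20 rows; each row shifts and turns the commanded pose from where the row before left it; what a row does not reach is not made up. Full scale, the value 1, is 0.12 m for a shift and 180 degrees for a turn. A row lasts 1/10 s, in which the tool goes at most 50 mm and 8.59 degrees, less where a joint would pass 70% of its speed; a pose out of reach is approached as far as the arm can. A call with a number of a shift or a turn outside -1 to 1 is refused whole. A call with a gripper value outside its range is refused whole. The fingers move at their own pace and stop on an object; the grip force is fixed at half the most. Time passes only in rows, so rows that do not move let the fingers close. It gives the time, the measured TCP pose, the force and the opening at its end, in the units of the state.
- arm.sense(): the state, without advancing time (a new reading comes with each control period).
- arm.get_image(name): name is "scene" or "top" or "wrist"; returns a dict with "image" (420x560x3 uint8, red, green, blue), "fx", "fy", "cx", "cy" (pixels), "R" (3x3) and "t" (3): a world point X has camera coordinates R X + t. Camera axes: x right, y down, z forward; pixel columns grow to the right and rows downward; lengths in m; the calibration is good to about 2 mm. The wrist camera is an equidistant fisheye: a pixel r from the principal point sees the ray r / f radians off the axis. A picture is of the moment at which its call begins. There is no depth.
- arm.hand_in(): hands the job in, once; it reports no verdict.
The state is a dict: "clock": time; "q": joint angles; "qd": joint speeds; "joint_efforts": joint torques, N m; "tcp_pos": TCP position; "tool_rot": TCP orientation; "contact_force": force on the tool from outside, world axes, zero at the start; "moment": the same for the moment, N m; "finger_gap": opening from 0.0 (shut) to 1.0 (fully open).
Only numpy, scipy, OpenCV 4.12 (cv2) and the standard library are available. Lean on these libraries where they do the work, as an engineer would, in place of code of your own. Each camera call takes 0.05 s, during which the arm holds its last target. There are 200 camera calls.

## Task

Top up the magazine with the purple-banded test cassette from the white storage rack. In the rack it stands on edge and only its top edge can be held, so first lay it flat on the bench with its face (window and round well) upward and let go; then take it again across its narrow width, set it face up in the mouth of the magazine on top of the blue catches, and press it down on the one already inside until both catches snap back over it and hold it in, level, when you let go. Leave the green-banded cassette in the rack and do not disturb the bottle, slide box or timer.

Things in the scene. Friction and masses are not known exactly. Their poses are not given: they have to be found in the camera images.
- purple_cassette_centre (a point): Centre of the white test cassette to load: 46 mm (x) by 100 mm (y) by 14 mm (z), 40 to 85 g. +z points out of its face (window, round well, purple stripe); the back is plain and ribbed. A purple band covers its +x edge. At the start it stands in a rack slot on its -x edge: +x up, face toward the rack's front (-x, roughly the robot), top 52 mm above the bench, centre 29 mm.
- green_cassette_centre (a point): Centre of a cassette of the same size and axes but with a green band, standing in the other slot of the rack the same way. It stays there.
- loaded_cassette_centre (a point): Centre of a purple-banded cassette of the same kind that already lies in the magazine, face up, pressed up under the two catches by the spring.
- rack: White storage rack, fixed. Origin: centre of its underside; base plate 112 (x) by 122 (y) by 6 mm. Two slots along y at x = -34 and +34 mm, 17 mm wide, with low walls (tops 31 mm above the bench) only near the ends (|y| 32 to 56 mm): the middle 64 mm of a cassette is free on both sides down to the plate. Lift a cassette straight up by 30 mm or more.
- magazine: Cassette magazine, fixed. Origin: centre of its underside, base 92 (x) by 150 (y) mm. Cassettes lie flat in it, 100 mm along y, either way round. Corner cheeks, 4 mm thick, form a shaft 50 (x) by 104 (y) mm, straight up to z = 94 mm, flared to 104 mm. The middle 60 mm of both long sides is open above z = 34 mm: fingers holding a cassette by its width pass there.
- magazine_mouth (a point): On the shaft's axis, 82 mm above the bench: the level of the flat undersides of the two catch noses, which reach over the shaft's ends to y = +/-46 mm, with 60 degree slopes above. A cassette laid in rests on the slopes, its underside 88 to 94 mm high. Loaded, its top is at this level (centre 75 mm high).
- follower (a joint): Sprung black plate that carries the cassettes in the magazine, m, positive downward: 0 with one cassette loaded (start), 0.014 with two, stop at 0.026. Spring about 5 N at 0 and 250 N/m more.
- catch_left (a joint): Catch at the magazine's +y end, rad: 0 closed (nose over the cassette), positive as its nose is pushed outward; about 0.07 to 0.1 while a cassette passes; light spring to 0. Pushing a cassette down (up to about 15 N) spreads both catches and sinks the one inside; when its top is 2 to 6 mm below the noses the catches snap in over it. Let go before then and the spring lifts it back up between the noses.
- catch_right (a joint): The same at the -y end.
- lysing_bottle: Bystander: reagent bottle with black cap, 54 mm across, 105 mm high; origin at the centre of its underside.
- slide_box: Bystander: green slide box 76 x 101 x 31 mm; origin at the centre of its underside. Beside the work on its right stands a fixed microscope, 0.43 m high (all of it at y below -0.04 m).
- timer: Bystander: white bench timer 51 x 64 x 57 mm; origin at the centre of its underside. Apart from it the bench between the robot and the rack and magazine is free (x 0.33 to 0.46 m, y 0.05 to 0.33 m).
Things that resemble listed ones, but are neither listed nor needed, are in the scene too. What is shaped like the part that bears loaded_cassette_centre but yellow is not meant.

How it is judged:
On the way:
1. the purple-banded cassette lies flat on the bench, face up, let go (height (world z) of purple_cassette_centre below 0.0105 m and angle between purple_cassette_centre's own z axis and vertical below 0.12 rad and contact force between the fingers and purple_cassette below 0.1 N and linear speed of purple_cassette below 0.02 m/s), for 0.1 s.
At the end, for the whole second after the job is handed in: Purple-banded cassette at rest in the magazine, face up, level within 4 deg, centre at 71-77.5 mm in the magazine's z, within 5 mm in x, y; the first one below it (57-63.5 mm); catches under 0.025 rad; follower 0.011-0.0175 m; green-banded one within 15 mm of its start (x of purple_cassette_centre in the frame of magazine between -0.005 and 0.005 m and y of purple_cassette_centre in the frame of magazine between -0.005 and 0.005 m and z of purple_cassette_centre in the frame of magazine between 0.071 and 0.0775 m and angle between purple_cassette_centre's own z axis and vertical below 0.07 rad and linear speed of purple_cassette below 0.02 m/s and x of loaded_cassette_centre in the frame of magazine between -0.005 and 0.005 m and y of loaded_cassette_centre in the frame of magazine between -0.005 and 0.005 m and z of loaded_cassette_centre in the frame of magazine between 0.057 and 0.0635 m and value of joint each of catch_left, catch_right below 0.025 rad and value of joint follower between 0.011 and 0.0175 m and distance of green_cassette_centre from where it was at the start of the episode below 0.015 m); the robot touches nothing.
It fails at once if the green-banded cassette is taken or knocked from its slot (distance of green_cassette_centre from where it was at the start of the episode above 0.02 m).
It fails at once if the bottle is pushed aside or knocked over (distance of lysing_bottle from where it was at the start of the episode above 0.025 m or angle between lysing_bottle's own z axis and vertical above 0.35 rad).
It fails at once if the slide box is pushed aside or knocked over (distance of slide_box from where it was at the start of the episode above 0.025 m or angle between slide_box's own z axis and vertical above 0.35 rad).
It fails at once if the timer is pushed aside or knocked over (distance of timer from where it was at the start of the episode above 0.025 m or angle between timer's own z axis and vertical above 0.35 rad).
It also fails if it takes over 58 s, if anything falls off the work surface, if the arm or the gripper's body presses on something with over 40 N, if the wrist force passes 120 N, or if a joint passes its speed limit or range.

## Working session

There is one attempt and no reset: what is moved stays moved. The work goes in short steps, Python scripts to look and compute and a tool call to move; the robot and the scene stay as the last step left them, time stands still between calls to the robot, and variables do not carry over. Pictures are saved under pics/ and viewed, about 8 in all and at most 12, crops included, and the job is handed in when it is done.

Besides the shell and the picture viewer there is one more tool, called after "Request:" as name(argument=value, ...) on one line, values as JSON. send_rows: Moves the arm, as the interface text tells. Shift numbers are shares of 0.12 m and turn numbers shares of 180 degrees, none past 1 either way. Its arguments: {"type":"object","properties":{"moves":{"type":"array"}},"required":["moves"]}

```bash
mkdir -p pics; ls; cat > h.py <<'E'
import numpy as np, cv2
from plant import arm
def ray(im,u,v):
    R=np.array(im["R"]);t=np.array(im["t"]);C=-R.T@t
    d=R.T@np.array([(u-im["cx"])/im["fx"],(v-im["cy"])/im["fy"],1.]);return C,d
def onz(im,u,v,z):
    C,d=ray(im,u,v);return C+d*(z-C[2])/d[2]
def proj(im,X):
    c=np.array(im["R"])@np.array(X)+np.array(im["t"]);return im["fx"]*c[0]/c[2]+im["cx"],im["fy"]*c[1]/c[2]+im["cy"]
def save(im,n): cv2.imwrite("pics/"+n,im["image"][:,:,::-1])
E
python3 - <<'E'
from h import *
import pickle
s=arm.sense();print(s)
for n in("scene","top"):
    im=arm.get_image(n);save(im,n+"0.png");pickle.dump(im,open(n+"0.pkl","wb"))
    print(n,im["fx"],im["cx"],im["cy"],-np.array(im["R"]).T@np.array(im["t"]),np.array(im["R"])[2])
a=[cv2.imread(f"pics/{n}0.png") for n in("scene","top")]
E
```

```text
pics
{'clock': 0.0, 'q': array([-1.25788798e+00,  2.64747544e-01,  1.60542019e+00, -1.30389676e-05,
        1.27367784e+00, -3.68774947e-02]), 'qd': array([ 4.83334692e-04, -1.61438821e-03,  1.27696713e-03,  4.72906783e-05,
       -7.48682014e-04,  4.58167708e-04]), 'joint_efforts': array([ 1.50052809e-03, -5.15105867e+01, -3.67315006e+01, -2.31841177e-04,
        1.29543719e-02, -1.53453834e-05]), 'tcp_pos': array([ 0.23110632, -0.63343531,  0.24094083]), 'tool_rot': array([-0.57889747,  0.4060079 , -0.40473185,  0.57985122]), 'contact_force': array([ 0.70224806,  0.12719658, -0.08867551]), 'moment': array([-0.05175893, -0.02355661, -0.02955036]), 'finger_gap': 1.0032310885785316}
scene 386.6510127711739 275.43694261860514 207.5156841781948 [0.24521666 0.89526516 0.62918067] [ 0.3615347  -0.73055286 -0.57929714]
top 485.2552407142727 281.2537159140318 211.0110189004746 [0.37627223 0.22948061 0.9942344 ] [ 0.20610229 -0.00193184 -0.97852855]
```

View pics/top0.png

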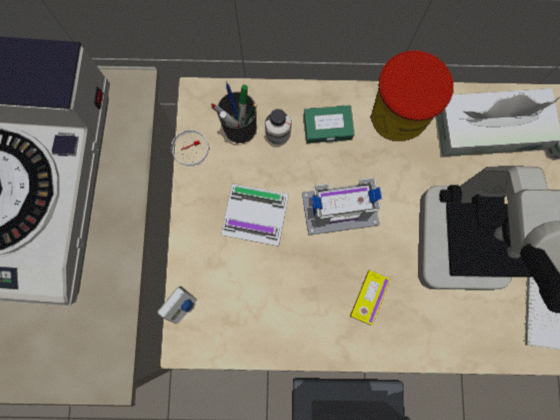

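View pics/scene0.png

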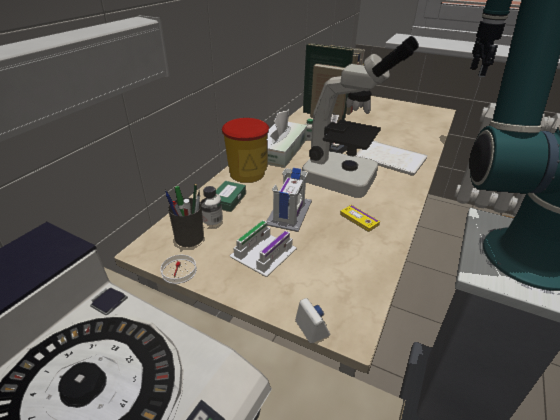

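The top view (+x up, +y left) shows the purple cassette at about (252,227) in the near slot, the green one at (258,193), and the magazine at about (343,203) with blue catches at both ends. The timer is at (178,305), and a yellow decoy lies at (370,297). In the scene view the rack is at (263,248) and the magazine at (290,195).

```bash
python3 - <<'E'
from h import *
import pickle
im=pickle.load(open("top0.pkl","rb"));hsv=cv2.cvtColor(im["image"],cv2.COLOR_RGB2HSV)
def blobs(name,lo,hi,z,box,mn=15):
    m=cv2.inRange(hsv,lo,hi);k=np.zeros_like(m);k[box[1]:box[3],box[0]:box[2]]=1;m=m*k
    n,l,st,c=cv2.connectedComponentsWithStats(m)
    for i in range(1,n):
        if st[i,4]<mn: continue
        pts=np.argwhere(l==i)[:,::-1].astype(np.float32)
        W=np.array([onz(im,u,v,z)[:2] for u,v in pts],np.float32)*1000
        (cx,cy),(w,h),a=cv2.minAreaRect(W)
        b=cv2.boxPoints(((cx,cy),(w,h),a));e=max([b[1]-b[0],b[2]-b[1]],key=np.linalg.norm)
        print(name,st[i],"centre",round(cx,1),round(cy,1),"size",round(w,1),round(h,1),"long axis deg from y",round((np.degrees(np.arctan2(-e[0],e[1]))+90)%180-90,1),"mean",W.mean(0).round(1))
P=((125,60,50),(160,255,255))
blobs("purple rack",*P,.052,(215,170,300,250))
blobs("green rack",(45,80,50),(85,255,255),.052,(215,170,300,250))
blobs("purple mag",*P,.082,(300,170,390,240))
blobs("blue",(100,120,50),(122,255,255),.09,(300,170,390,240),5)
blobs("timer etc",(100,120,50),(122,255,255),.03,(150,280,210,330),5)
s=np.concatenate([cv2.resize(im["image"][170:250,210:310],None,fx=6,fy=6,interpolation=2)[:,:,::-1][:300*2],cv2.resize(im["image"][170:250,295:395],None,fx=6,fy=6,interpolation=2)[:,:,::-1]],0)
a=[cv2.resize(im["image"][172:246,x:x+80],None,fx=5,fy=5,interpolation=2)[:,:,::-1] for x in(215,302)]
cv2.imwrite("pics/crop.png",np.concatenate(a,1))
E
```

```text
purple rack [228 219  46  15 275] centre 543.5 287.8 size 91.1 12.0 long axis deg from y -9.8 mean [543.5 287.2]
green rack [235 187  45  13 215] centre 610.3 276.9 size 90.4 10.9 long axis deg from y -9.7 mean [610.9 276.5]
purple mag [320 188  47   9 151] centre 608.9 108.3 size 6.4 90.4 long axis deg from y 9.0 mean [608.9 108.4]
purple mag [329 218  29   5  39] centre 552.7 109.1 size 2.5 54.4 long axis deg from y 8.9 mean [552.8 108.6]
blue [369 188  12  15 135] centre 601.5 48.9 size 25.7 22.4 long axis deg from y -80.1 mean [602.3  49.4]
blue [312 196  10  19 117] centre 580.2 160.1 size 35.2 16.4 long axis deg from y -85.1 mean [583.4 161.2]
timer etc [181 300  12  11  88] centre 387.8 409.0 size 16.7 21.5 long axis deg from y 46.7 mean [388.4 409.2]
```

View pics/crop.png

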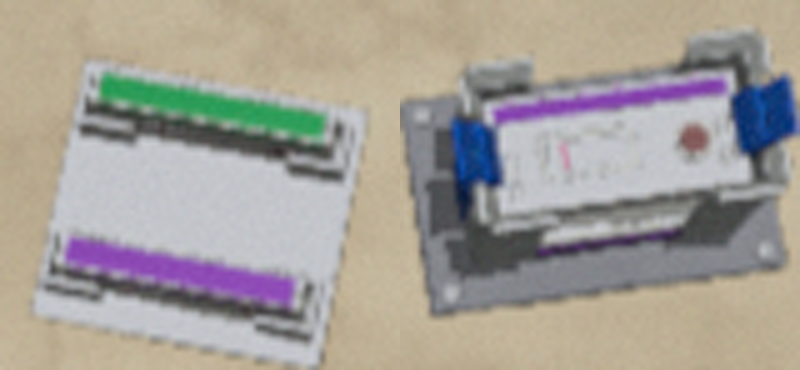

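The crops show purple and green bands along the rack slots, yaw about -9.7°, spaced 68 mm as stated. The magazine holds a face-up cassette between the blue catches, at (475,165) and (765,115) in the crop, yaw about +9°. Next: path, tool axes and IK feel.

```bash
python3 - <<'E'
from h import *
import pickle
from scipy.spatial.transform import Rotation as Ro
im=pickle.load(open("top0.pkl","rb"))
for p in((420,285),(505,290),(420,190)): print("microscope base",onz(im,*p,0.02).round(3))
for p in((355,318),(388,272)): print("yellow",onz(im,*p,0.014).round(3))
s=arm.sense();R=Ro.from_quat(s["tool_rot"]);print(R.as_matrix().round(3));print("nose",arm.nose_length,[a for a in dir(arm) if a[0]!="_"])
x=R.as_matrix()[:,0];print("jaw yaw",np.degrees(np.arctan2(x[1],x[0])))
E
```

```text
microscope base [ 0.436 -0.051  0.02 ]
microscope base [ 0.429 -0.22   0.02 ]
microscope base [ 0.631 -0.059  0.02 ]
yellow [0.37  0.078 0.014]
yellow [0.461 0.01  0.014]
[[ 0.343 -0.001  0.939]
 [-0.939  0.002  0.343]
 [-0.002 -1.     0.   ]]
nose 0.011 ['IKError', 'get_image', 'hand_in', 'nose_length', 'sense']
jaw yaw -69.95818658197011
```

```bash
python3 - <<'E'
from h import *
import pickle
im=pickle.load(open("scene0.pkl","rb"));t=pickle.load(open("top0.pkl","rb"))
for p in((415,42),(375,62),(380,132)):
    for z in(.15,.3,.36,.40,.43):
        X=onz(im,*p,z);print(p,X.round(3),np.round(proj(t,X)))
E
python3 - <<'E'
import cv2
a=cv2.imread("pics/scene0.png")[10:220,280:450];b=cv2.imread("pics/top0.png")[150:300,400:560]
a=cv2.resize(a,(425,525));b=cv2.resize(b,(375,352));b=cv2.copyMakeBorder(b,0,173,0,0,0)
cv2.imwrite("pics/ms.png",cv2.hconcat([a,b]))
E
```

```text
(415, 42) [ 0.571 -1.457  0.15 ] [1221.  219.]
(415, 42) [ 0.469 -0.721  0.3  ] [938. 259.]
(415, 42) [ 0.428 -0.426  0.36 ] [782. 281.]
(415, 42) [ 0.401 -0.23   0.4  ] [658. 299.]
(415, 42) [ 0.38  -0.082  0.43 ] [552. 314.]
(375, 62) [ 0.658 -0.95   0.15 ] [927. 167.]
(375, 62) [ 0.529 -0.373  0.3  ] [691. 214.]
(375, 62) [ 0.477 -0.142  0.36 ] [560. 240.]
(375, 62) [0.443 0.013 0.4  ] [456. 261.]
(375, 62) [0.417 0.128 0.43 ] [367. 279.]
(380, 132) [ 0.443 -0.198  0.15 ] [526. 278.]
(380, 132) [0.381 0.144 0.3  ] [340. 311.]
(380, 132) [0.356 0.281 0.36 ] [238. 328.]
(380, 132) [0.34  0.372 0.4  ] [157. 343.]
(380, 132) [0.327 0.441 0.43 ] [ 89. 355.]
```

View pics/ms.png

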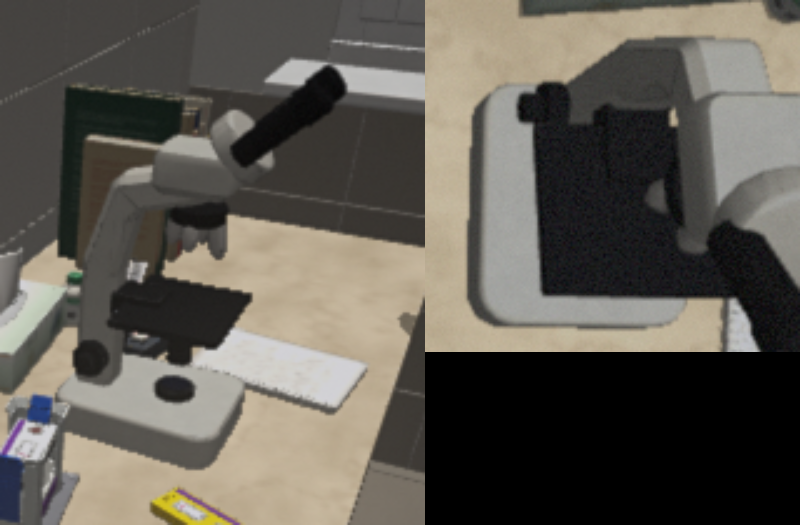

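Request:
send_rows(moves=[{"offset": [0, 0, 0.375], "rotation": [0, 0, 0], "fingers": 0.5}, {"offset": [0, 0, 0.375], "rotation": [0, 0, 0], "fingers": 0.5}, {"offset": [0, 0, 0.375], "rotation": [0, 0, 0], "fingers": 0.5}, {"offset": [0, 0, 0.375], "rotation": [0, 0, 0], "fingers": 0.5}, {"offset": [0, 0, 0.375], "rotation": [0, 0, 0], "fingers": 0.5}, {"offset": [0, 0, 0.375], "rotation": [0, 0, 0], "fingers": 0.5}, {"offset": [0, 0, 0.375], "rotation": [0, 0, 0], "fingers": 0.5}])

```text
clock: 0.8
tcp_pos: [0.2312, -0.6337, 0.5586]
tool_rot: [-0.579, 0.406, -0.405, 0.58]
contact_force: [0.6, -1.5, -0.2]
finger_gap: 0.501
```

Request:
send_rows(moves=[{"offset": [0.18, 0.32, 0], "rotation": [0, 0, 0.01675], "fingers": 0.5}, {"offset": [0.18, 0.32, 0], "rotation": [0, 0, 0.01675], "fingers": 0.5}, {"offset": [0.18, 0.32, 0], "rotation": [0, 0, 0.01675], "fingers": 0.5}, {"offset": [0.18, 0.32, 0], "rotation": [0, 0, 0.01675], "fingers": 0.5}, {"offset": [0.18, 0.32, 0], "rotation": [0, 0, 0.01675], "fingers": 0.5}, {"offset": [0.18, 0.32, 0], "rotation": [0, 0, 0.01675], "fingers": 0.5}, {"offset": [0.18, 0.32, 0], "rotation": [0, 0, 0.01675], "fingers": 0.5}, {"offset": [0.18, 0.32, 0], "rotation": [0, 0, 0.01675], "fingers": 0.5}, {"offset": [0.06, 0.32, 0], "rotation": [0, 0, 0.01675], "fingers": 0.5}, {"offset": [0.06, 0.32, 0], "rotation": [0, 0, 0.01675], "fingers": 0.5}, {"offset": [0.06, 0.32, 0], "rotation": [0, 0, 0.01675], "fingers": 0.5}, {"offset": [0.06, 0.32, 0], "rotation": [0, 0, 0.01675], "fingers": 0.5}, {"offset": [0.06, 0.32, 0], "rotation": [0, 0, 0.01675], "fingers": 0.5}, {"offset": [0.06, 0.32, 0], "rotation": [0, 0, 0.01675], "fingers": 0.5}, {"offset": [0.06, 0.32, 0], "rotation": [0, 0, 0.01675], "fingers": 0.5}, {"offset": [0.06, 0.32, 0], "rotation": [0, 0, 0.01675], "fingers": 0.5}, {"offset": [0.06, 0.32, 0], "rotation": [0, 0, 0.01675], "fingers": 0.5}, {"offset": [0.06, 0.32, 0], "rotation": [0, 0, 0.01675], "fingers": 0.5}, {"offset": [0.06, 0.32, 0], "rotation": [0, 0, 0.01675], "fingers": 0.5}, {"offset": [0.06, 0.32, 0], "rotation": [0, 0, 0.01675], "fingers": 0.5}])

```text
clock: 2.8
tcp_pos: [0.4904, 0.1355, 0.5568]
tool_rot: [0.705, -0.059, 0.059, -0.705]
contact_force: [0.6, 0.3, 0.5]
finger_gap: 0.503
```

Request:
send_rows(moves=[{"offset": [0.057, 0.088, -0.309], "rotation": [0, 0, 0], "fingers": 0.5}, {"offset": [0.057, 0.088, -0.309], "rotation": [0, 0, 0], "fingers": 0.5}, {"offset": [0.057, 0.088, -0.309], "rotation": [0, 0, 0], "fingers": 0.5}, {"offset": [0.057, 0.088, -0.309], "rotation": [0, 0, 0], "fingers": 0.5}, {"offset": [0.057, 0.088, -0.309], "rotation": [0, 0, 0], "fingers": 0.5}, {"offset": [0.057, 0.088, -0.309], "rotation": [0, 0, 0], "fingers": 0.5}, {"offset": [0.057, 0.088, -0.309], "rotation": [0, 0, 0], "fingers": 0.5}, {"offset": [0.057, 0.088, -0.309], "rotation": [0, 0, 0], "fingers": 0.5}])

```text
clock: 3.6
tcp_pos: [0.545, 0.2186, 0.2586]
tool_rot: [0.705, -0.06, 0.059, -0.704]
contact_force: [0.5, -0.1, 0.9]
finger_gap: 0.5
```

```bash
cat >> h.py <<'E'
def fray(im,u,v):
    R=np.array(im["R"]);t=np.array(im["t"]);p=np.array([(u-im["cx"])/im["fx"],(v-im["cy"])/im["fy"]]);r=np.hypot(*p)
    s=np.sin(r)/r if r>1e-9 else 1.;return -R.T@t,R.T@np.array([p[0]*s,p[1]*s,np.cos(r)])
def fz(im,u,v,z):
    C,d=fray(im,u,v);return C+d*(z-C[2])/d[2]
def blobs(im,name,lo,hi,z,f,box=None,mn=30):
    hsv=cv2.cvtColor(im["image"],cv2.COLOR_RGB2HSV);m=cv2.inRange(hsv,lo,hi)
    if box: k=np.zeros_like(m);k[box[1]:box[3],box[0]:box[2]]=1;m=m*k
    n,l,st,c=cv2.connectedComponentsWithStats(m)
    for i in range(1,n):
        if st[i,4]<mn: continue
        W=np.array([f(im,x,y,z)[:2] for y,x in np.argwhere(l==i)],np.float32)*1000
        (cx,cy),(w,h),a=cv2.minAreaRect(W);b=cv2.boxPoints(((cx,cy),(w,h),a));e=max([b[1]-b[0],b[2]-b[1]],key=np.linalg.norm)
        print(name,st[i],"centre",round(cx,1),round(cy,1),"size",sorted([round(w,1),round(h,1)]),"yaw",round((np.degrees(np.arctan2(-e[0],e[1]))+90)%180-90,1))
PUR=((125,60,50),(160,255,255));GRN=((45,80,50),(85,255,255));BLU=((100,120,50),(122,255,255))
E
python3 - <<'E'
from h import *
import pickle
im=arm.get_image("wrist");save(im,"w1.png");pickle.dump(im,open("w1.pkl","wb"))
print(im["fx"],im["cx"],im["cy"],-np.array(im["R"]).T@im["t"],np.array(im["R"]).round(2).tolist(),arm.sense()["tcp_pos"],arm.sense()["q"])
blobs(im,"pur",*PUR,.052,fz);blobs(im,"pur82",*PUR,.082,fz);blobs(im,"grn",*GRN,.052,fz);blobs(im,"blu",*BLU,.095,fz)
E
```

```text
325.19226210127806 280.97282731757934 206.56163919545077 [0.55775272 0.28637935 0.3890788 ] [[0.99, -0.17, -0.0], [-0.16, -0.95, 0.28], [-0.05, -0.27, -0.96]] [0.54220506 0.21876072 0.25074556] [3.40311485e-01 9.60234785e-02 1.78469762e+00 1.04837828e-03
 1.27203223e+00 5.08133767e-01]
pur [265  74  11  88 886] centre 545.9 286.6 size [10.3, 90.8] yaw -9.8
pur [345 241  10  19 111] centre 610.1 126.4 size [7.4, 24.3] yaw 6.5
pur82 [265  74  11  88 886] centre 547.0 286.6 size [9.3, 82.7] yaw -9.8
pur82 [345 241  10  19 111] centre 605.5 140.6 size [6.7, 22.2] yaw 6.5
grn [456  66  31   4  86] centre 784.0 318.6 size [3.3, 44.0] yaw 87.0
grn [493  67  40  17 471] centre 849.8 309.2 size [16.6, 69.3] yaw 85.8
grn [330  75  11  87 826] centre 612.6 275.6 size [10.4, 90.6] yaw -9.8
grn [ 438  175   49   82 2186] centre 759.7 141.9 size [65.4, 95.7] yaw 6.2
blu [116  41  18  15 185] centre 420.7 384.8 size [11.6, 20.2] yaw 43.8
blu [459  42  72  24 462] centre 793.8 330.3 size [7.7, 109.8] yaw -76.1
blu [314 216  29  33 635] centre 584.3 170.1 size [24.2, 32.6] yaw 9.6
```

View pics/w1.png

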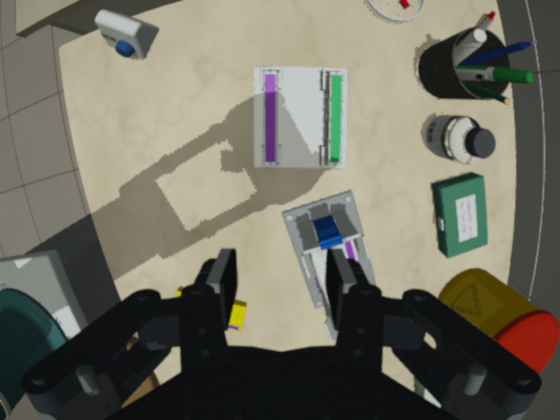

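Rack views agree: purple band at (0.545, 0.287), yaw -9.8° (wrist pixel about (270,118)). Magazine at pixel (330,250), partly hidden by the fingers. Going above the purple one.

Request:
send_rows(moves=[{"offset": [0, 0.095, -0.215], "rotation": [0, 0, 0], "fingers": 0.5}, {"offset": [0, 0.095, -0.215], "rotation": [0, 0, 0], "fingers": 0.5}, {"offset": [0, 0.095, -0.215], "rotation": [0, 0, 0], "fingers": 0.5}, {"offset": [0, 0.095, -0.215], "rotation": [0, 0, 0], "fingers": 0.5}, {"offset": [0, 0.095, -0.215], "rotation": [0, 0, 0], "fingers": 0.5}, {"offset": [0, 0.095, -0.215], "rotation": [0, 0, 0], "fingers": 0.5}, {"offset": [0, 0, 0], "rotation": [0, 0, 0], "fingers": 0.5}, {"offset": [0, 0, 0], "rotation": [0, 0, 0], "fingers": 0.5}])

```text
clock: 4.45
tcp_pos: [0.5449, 0.2864, 0.1058]
tool_rot: [0.705, -0.06, 0.059, -0.704]
contact_force: [-0.5, -0.2, -0.4]
finger_gap: 0.5
```

```bash
python3 - <<'E'
from h import *
im=arm.get_image("wrist");save(im,"w2.png")
s=arm.sense();print(s["tcp_pos"],s["q"],s["contact_force"])
blobs(im,"pur",*PUR,.052,fz);blobs(im,"grn",*GRN,.052,fz,(0,0,420,420))
E
```

```text
[0.54584425 0.2866591  0.10703094] [ 4.43336509e-01  2.69895554e-01  1.86004579e+00 -3.38589737e-04
  1.01077822e+00  6.11924294e-01] [ 0.25370537 -0.14680016  0.82436502]
pur [ 272  156   19  141 2426] centre 545.9 286.7 size [10.5, 91.2] yaw -9.7
grn [368 156  15 127 360] centre 604.5 282.0 size [2.0, 82.8] yaw -9.8
grn [ 374  158   29  135 2031] centre 612.6 276.0 size [10.6, 90.5] yaw -9.7
```

Request:
send_rows(moves=[{"offset": [0, 0, -0.146], "rotation": [0, 0, 0], "fingers": 0.5}, {"offset": [0, 0, -0.146], "rotation": [0, 0, 0], "fingers": 0.5}, {"offset": [0, 0, -0.146], "rotation": [0, 0, 0], "fingers": 0.5}, {"offset": [0, 0, -0.146], "rotation": [0, 0, 0], "fingers": 0.5}, {"offset": [0, 0, 0], "rotation": [0, 0, 0], "fingers": 1}, {"offset": [0, 0, 0], "rotation": [0, 0, 0], "fingers": 1}, {"offset": [0, 0, 0], "rotation": [0, 0, 0], "fingers": 1}, {"offset": [0, 0, 0], "rotation": [0, 0, 0], "fingers": 1}, {"offset": [0, 0, 0], "rotation": [0, 0, 0], "fingers": 1}, {"offset": [0, 0, 0], "rotation": [0, 0, 0], "fingers": 1}])

```text
clock: 5.5
tcp_pos: [0.5463, 0.2871, 0.0373]
tool_rot: [-0.704, 0.059, -0.06, 0.705]
contact_force: [-1.1, -1.5, 5.4]
finger_gap: 0.153
```

Request:
send_rows(moves=[{"offset": [0, 0, 0.1], "rotation": [0, 0, 0], "fingers": 1}, {"offset": [0, 0, 0.2], "rotation": [0, 0, 0], "fingers": 1}, {"offset": [0, 0, 0.2], "rotation": [0, 0, 0], "fingers": 1}, {"offset": [0, 0, 0.2], "rotation": [0, 0, 0], "fingers": 1}, {"offset": [0, 0, 0.2], "rotation": [0, 0, 0], "fingers": 1}, {"offset": [-0.131, -0.075, 0], "rotation": [0.00527, 0.0308, 0], "fingers": 1}, {"offset": [-0.131, -0.075, 0], "rotation": [0.00527, 0.0308, 0], "fingers": 1}, {"offset": [-0.131, -0.075, 0], "rotation": [0.00527, 0.0308, 0], "fingers": 1}, {"offset": [-0.131, -0.075, 0], "rotation": [0.00527, 0.0308, 0], "fingers": 1}, {"offset": [-0.131, -0.075, 0], "rotation": [0.00527, 0.0308, 0], "fingers": 1}, {"offset": [-0.131, -0.075, 0], "rotation": [0.00527, 0.0308, 0], "fingers": 1}, {"offset": [-0.131, -0.075, 0], "rotation": [0.00527, 0.0308, 0], "fingers": 1}, {"offset": [-0.131, -0.075, 0], "rotation": [0.00527, 0.0308, 0], "fingers": 1}, {"offset": [0, 0, 0], "rotation": [0, 0, 0], "fingers": 1}])

```text
clock: 6.9
tcp_pos: [0.4186, 0.2134, 0.1421]
tool_rot: [-0.628, 0.327, 0.215, 0.673]
contact_force: [-0.5, 0.2, -0.2]
finger_gap: 0.152
```

```bash
python3 - <<'E'
from h import *
from scipy.spatial.transform import Rotation as Ro
s=arm.sense();M=Ro.from_quat(s["tool_rot"]).as_matrix();print(s["tcp_pos"],s["q"],M.round(3).tolist(),s["finger_gap"])
a=arm.get_image("scene")["image"][150:330,190:430];b=arm.get_image("top")["image"][130:350,150:400]
cv2.imwrite("pics/p5.png",cv2.hconcat([cv2.resize(a,(400,300)),cv2.resize(b,(341,300))])[:,:,::-1])
E
```

```text
[0.41861189 0.21340629 0.14211165] [0.22212381 0.4439445  1.75742121 0.2756839  1.6861504  0.31714535] [[0.694, -0.7, 0.169], [-0.12, 0.119, 0.986], [-0.71, -0.704, -0.002]] 0.15164319108181065
```

View pics/p5.png

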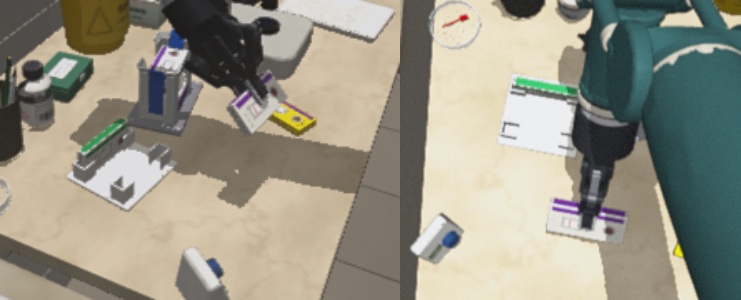

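The cassette is held at 45° with its face up and forward (left panel (255,100), right panel (587,222)); the green one is still in its slot. Lowering it.

Request:
send_rows(moves=[{"offset": [0, 0, -0.2], "rotation": [0, 0, 0], "fingers": 1}, {"offset": [0, 0, -0.2], "rotation": [0, 0, 0], "fingers": 1}, {"offset": [0, 0, -0.2], "rotation": [0, 0, 0], "fingers": 1}, {"offset": [0, 0, -0.15], "rotation": [0, 0, 0], "fingers": 1}, {"offset": [0, 0, -0.1], "rotation": [0, 0, 0], "fingers": 1}, {"offset": [0, 0, -0.05], "rotation": [0, 0, 0], "fingers": 1}, {"offset": [0, 0, 0], "rotation": [0, 0, 0], "fingers": 1}])

```text
clock: 7.7
tcp_pos: [0.4194, 0.2149, 0.0356]
tool_rot: [-0.628, 0.325, 0.215, 0.674]
contact_force: [0.0, 0.3, 0.5]
finger_gap: 0.153
```

Request:
send_rows(moves=[{"offset": [0, 0, -0.04], "rotation": [0, 0, 0], "fingers": 1}, {"offset": [0, 0, -0.015], "rotation": [0, 0, 0], "fingers": 1}, {"offset": [0, 0, 0], "rotation": [0, 0, 0], "fingers": 1}])

```text
clock: 8.0
tcp_pos: [0.4197, 0.2148, 0.0293]
tool_rot: [-0.628, 0.324, 0.214, 0.674]
contact_force: [-0.6, 0.4, -0.7]
finger_gap: 0.148
```

Request:
send_rows(moves=[{"offset": [0, 0, 0], "rotation": [0, 0, 0], "fingers": 0.74}, {"offset": [0, 0, 0], "rotation": [0, 0, 0], "fingers": 0.74}, {"offset": [0, 0, 0], "rotation": [0, 0, 0], "fingers": 0.74}, {"offset": [0.039, -0.006, 0.039], "rotation": [0, 0, 0], "fingers": 0.74}, {"offset": [0.039, -0.006, 0.039], "rotation": [0, 0, 0], "fingers": 0.74}, {"offset": [0.039, -0.006, 0.039], "rotation": [0, 0, 0], "fingers": 0.74}, {"offset": [0, 0, 0], "rotation": [0, 0, 0], "fingers": 0.74}])

```text
clock: 8.7
tcp_pos: [0.4352, 0.2127, 0.0441]
tool_rot: [-0.628, 0.324, 0.214, 0.675]
contact_force: [0.6, 0.7, -0.1]
finger_gap: 0.261
```

```bash
python3 - <<'E'
from h import *
a=arm.get_image("scene")["image"][160:300,230:420];b=arm.get_image("top")["image"][190:320,200:376]
cv2.imwrite("pics/p6.png",cv2.hconcat([cv2.resize(a,(400,295)),cv2.resize(b,(400,295))])[:,:,::-1])
E
```

```text
(no output)
```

View pics/p6.png

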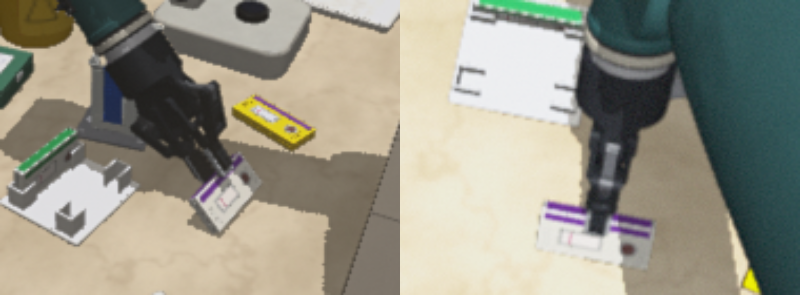

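As planned, the cassette leans on the lower finger with its lower edge on the bench (left panel (225,195)). Lowering it, then withdrawing.

Request:
send_rows(moves=[{"offset": [0.025, -0.004, -0.035], "rotation": [0, 0, 0], "fingers": 0.74}, {"offset": [0.025, -0.004, -0.035], "rotation": [0, 0, 0], "fingers": 0.74}, {"offset": [0.025, -0.004, -0.035], "rotation": [0, 0, 0], "fingers": 0.74}, {"offset": [0.06, -0.01, 0], "rotation": [0, 0, 0], "fingers": 0.74}, {"offset": [0.06, -0.01, 0], "rotation": [0, 0, 0], "fingers": 0.74}, {"offset": [0.06, -0.01, 0], "rotation": [0, 0, 0], "fingers": 0.74}, {"offset": [0, 0, 0.1], "rotation": [0, 0, 0], "fingers": 0.74}, {"offset": [0, 0, 0.3], "rotation": [0, 0, 0], "fingers": 0.74}, {"offset": [0, 0, 0.3], "rotation": [0, 0, 0], "fingers": 0.74}, {"offset": [0, 0, 0.3], "rotation": [0, 0, 0], "fingers": 0.74}, {"offset": [0, 0, 0], "rotation": [0, 0, 0], "fingers": 0.74}])

```text
clock: 9.9
tcp_pos: [0.4678, 0.2082, 0.1562]
tool_rot: [-0.628, 0.321, 0.212, 0.676]
contact_force: [0.5, 0.8, 0.4]
finger_gap: 0.257
```

```bash
python3 - <<'E'
from h import *
from scipy.spatial.transform import Rotation as Ro
s=arm.sense();print(s["tcp_pos"],s["q"],Ro.from_quat(s["tool_rot"]).as_matrix().round(3).tolist())
t=arm.get_image("top");sc=arm.get_image("scene")
for z in(.014,):
  blobs(t,"top pur",*PUR,z,onz,(180,230,340,350),5);blobs(sc,"scene pur",*PUR,z,onz,(250,220,360,320),5)
a=sc["image"][160:300,230:420];b=t["image"][190:320,200:376]
cv2.imwrite("pics/p7.png",cv2.hconcat([cv2.resize(a,(400,295)),cv2.resize(b,(400,295))])[:,:,::-1])
E
```

```text
[0.46775122 0.20819736 0.15621816] [0.20016013 0.49439711 1.64482584 0.26240525 1.73688964 0.31055592] [[0.704, -0.69, 0.168], [-0.117, 0.121, 0.986], [-0.7, -0.714, 0.005]]
top pur [266 275  45  11 133] centre 442.0 211.8 size [6.1, 90.0] yaw -9.9
scene pur [317 238  20  21  63] centre 444.8 211.8 size [6.9, 88.9] yaw -9.4
```

View pics/p7.png

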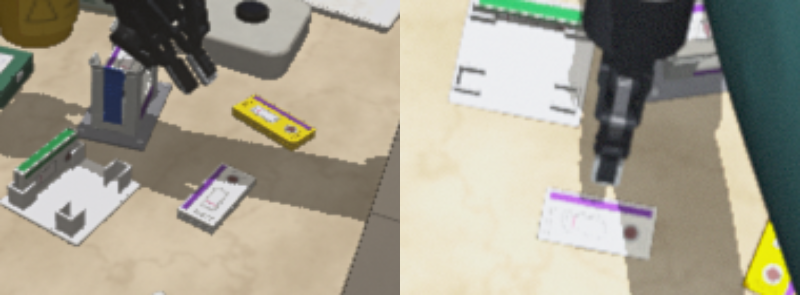

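The cassette lies flat, face up and let go (left panel (217,198)), with its stripe at (0.443, 0.212), yaw -9.7°. Coming upright above it.

Request:
send_rows(moves=[{"offset": [-0.046, 0.007, 0], "rotation": [-0.00527, -0.0308, 0], "fingers": 0.2}, {"offset": [-0.046, 0.007, 0], "rotation": [-0.00527, -0.0308, 0], "fingers": 0.2}, {"offset": [-0.046, 0.007, 0], "rotation": [-0.00527, -0.0308, 0], "fingers": 0.2}, {"offset": [-0.046, 0.007, 0], "rotation": [-0.00527, -0.0308, 0], "fingers": 0.2}, {"offset": [-0.046, 0.007, 0], "rotation": [-0.00527, -0.0308, 0], "fingers": 0.2}, {"offset": [-0.046, 0.007, 0], "rotation": [-0.00527, -0.0308, 0], "fingers": 0.2}, {"offset": [-0.046, 0.007, 0], "rotation": [-0.00527, -0.0308, 0], "fingers": 0.2}, {"offset": [-0.046, 0.007, 0], "rotation": [-0.00527, -0.0308, 0], "fingers": 0.2}, {"offset": [0, 0, 0], "rotation": [0, 0, 0], "fingers": 0.2}, {"offset": [0, 0, 0], "rotation": [0, 0, 0], "fingers": 0.2}])

```text
clock: 11.0
tcp_pos: [0.4191, 0.2142, 0.1499]
tool_rot: [0.705, -0.06, 0.058, -0.704]
contact_force: [-0.2, -0.3, 0.2]
finger_gap: 0.799
```

```bash
python3 - <<'E'
from h import *
import pickle
from scipy.spatial.transform import Rotation as Ro
s=arm.sense();print(s["tcp_pos"],s["q"],Ro.from_quat(s["tool_rot"]).as_matrix().round(3).tolist(),s["finger_gap"])
im=arm.get_image("wrist");save(im,"w3.png");pickle.dump(im,open("w3.pkl","wb"))
blobs(im,"pur",*PUR,.014,fz);blobs(im,"purmag",*PUR,.082,fz,(330,0,560,420));blobs(im,"blu",*BLU,.09,fz)
E
```

```text
[0.41909603 0.21416372 0.14985974] [ 4.19099391e-01 -4.52673667e-02  2.12421861e+00  6.21322374e-04
  1.06510622e+00  5.86091755e-01] [[0.986, -0.002, 0.167], [-0.167, -0.001, 0.986], [-0.002, -1.0, -0.001]] 0.7994503946665124
pur [305 144  10 104 760] centre 443.9 210.5 size [6.3, 90.8] yaw -9.5
pur [437 260  11  36 212] centre 568.0 105.7 size [7.4, 45.6] yaw 9.1
pur [507 261  10  77 396] centre 671.4 44.5 size [8.9, 116.0] yaw 9.0
purmag [437 260  11  36 212] centre 533.3 150.7 size [5.5, 33.9] yaw 9.1
purmag [507 261  10  77 396] centre 610.3 105.1 size [6.6, 86.4] yaw 9.0
blu [ 454  224   73   44 1296] centre 570.9 169.9 size [22.3, 79.3] yaw 58.3
```

View pics/w3.png

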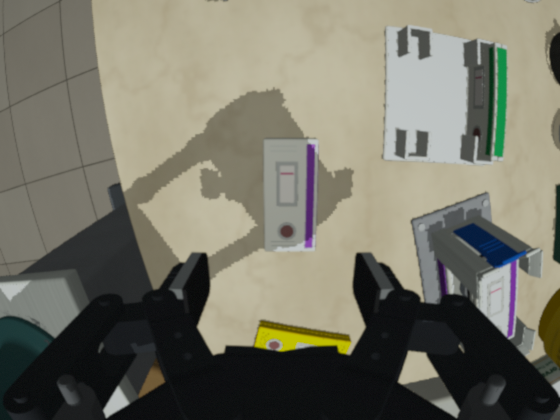

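```bash
python3 - <<'E'
from h import *
import pickle
im=pickle.load(open("w3.pkl","rb"))
c=[fz(im,*p,.014)[:2]*1000 for p in((265,138),(318,138),(316,250),(264,250))];c=np.array(c)
print(c.round(1),"centre",c.mean(0).round(1),np.linalg.norm(np.diff(c[[0,1,2,3,0]],axis=0),axis=1).round(1))
x=np.array([np.cos(np.radians(-9.7)),np.sin(np.radians(-9.7))]);print("stripe off",(np.array([443.9,210.5])-c.mean(0))@x)
# magazine base plate corners (top of base ~?), from wrist and top0
t=pickle.load(open("top0.pkl","rb"))
for z in(0,.006,.01): print(z,[onz(t,302+u/5,172+v/5,z)[:2].round(4).tolist() for u,v in((2,100),(36,314),(390,262))], [fz(im,*p,z)[:2].round(4).tolist() for p in((412,220),(489,193))])
x9=np.radians(9.0)
# cheek/ face outline of loaded cassette in top0 at z=.082
for p in((493,110),(730,78),(530,213),(752,180)): print(p,onz(t,302+(p[0]-400)/5,172+p[1]/5,.082)[:2].round(4))
E
```

```text
[[415.4 266.2]
 [458.2 259.2]
 [442.9 161.6]
 [397.1 169.4]] centre [428.4 214.1] [43.3 98.8 46.5 98.5]
stripe off 15.890760021315062
0 [[0.6275, 0.1836], [0.5363, 0.1687], [0.5609, 0.0213]] [[0.5398, 0.1688], [0.6312, 0.1819]]
0.006 [[0.626, 0.1838], [0.5354, 0.1691], [0.5598, 0.0225]] [[0.5375, 0.1712], [0.6269, 0.184]]
0.01 [[0.625, 0.184], [0.5347, 0.1693], [0.5591, 0.0234]] [[0.536, 0.1728], [0.6241, 0.1855]]
(493, 110) [0.6035 0.1521]
(730, 78) [0.618 0.06 ]
(530, 213) [0.563  0.1379]
(752, 180) [0.5775 0.0523]
```

The wrist view shows the cassette flat at pixels (264–318, 138–250). It measures 46.5 x 98.5 mm with its centre at about (0.428, 0.2135). Magazine centre from the base-plate corners and the stripe: about (0.593, 0.104), yaw about 9.2°.

Request:
send_rows(moves=[{"offset": [0.034, -0.003, -0.2], "rotation": [0, 0, 0], "fingers": 0.2}, {"offset": [0.034, -0.004, -0.2], "rotation": [0, 0, 0], "fingers": 0.2}, {"offset": [0, 0, -0.2], "rotation": [0, 0, 0], "fingers": 0.2}, {"offset": [0, 0, -0.2], "rotation": [0, 0, 0], "fingers": 0.2}, {"offset": [0, 0, -0.2], "rotation": [0, 0, 0], "fingers": 0.3}, {"offset": [0, 0, -0.1], "rotation": [0, 0, 0], "fingers": 0.3}, {"offset": [0, 0, 0], "rotation": [0, 0, 0], "fingers": 0.3}])

```text
clock: 11.75
tcp_pos: [0.4272, 0.2124, 0.0163]
tool_rot: [0.705, -0.062, 0.058, -0.704]
contact_force: [-0.3, 0.1, -0.4]
finger_gap: 0.698
```

Request:
send_rows(moves=[{"offset": [0, 0.008, -0.04], "rotation": [0, 0, 0], "fingers": 0.3}, {"offset": [0, 0, 0], "rotation": [0, 0, 0], "fingers": 1}, {"offset": [0, 0, 0], "rotation": [0, 0, 0], "fingers": 1}, {"offset": [0, 0, 0], "rotation": [0, 0, 0], "fingers": 1}, {"offset": [0, 0, 0], "rotation": [0, 0, 0], "fingers": 1}, {"offset": [0, 0, 0], "rotation": [0, 0, 0], "fingers": 1}])

```text
clock: 12.35
tcp_pos: [0.4291, 0.2148, 0.0148]
tool_rot: [-0.704, 0.059, -0.06, 0.705]
contact_force: [-0.2, -0.3, 4.8]
finger_gap: 0.516
```

Request:
send_rows(moves=[{"offset": [0, 0, 0.1], "rotation": [0, 0, 0], "fingers": 1}, {"offset": [0, 0, 0.25], "rotation": [0, 0, 0], "fingers": 1}, {"offset": [0, 0, 0.25], "rotation": [0, 0, 0], "fingers": 1}, {"offset": [0, 0, 0.25], "rotation": [0, 0, 0], "fingers": 1}, {"offset": [0, 0, 0.25], "rotation": [0, 0, 0], "fingers": 1}, {"offset": [0, 0, 0.15], "rotation": [0, 0, 0], "fingers": 1}, {"offset": [0.228, -0.154, 0], "rotation": [0, 0, 0.0175], "fingers": 1}, {"offset": [0.228, -0.154, 0], "rotation": [0, 0, 0.0175], "fingers": 1}, {"offset": [0.228, -0.154, 0], "rotation": [0, 0, 0.0175], "fingers": 1}, {"offset": [0.228, -0.154, 0], "rotation": [0, 0, 0.0175], "fingers": 1}, {"offset": [0.228, -0.154, 0], "rotation": [0, 0, 0.0175], "fingers": 1}, {"offset": [0.228, -0.154, 0], "rotation": [0, 0, 0.0175], "fingers": 1}, {"offset": [0, 0, 0], "rotation": [0, 0, 0], "fingers": 1}, {"offset": [0, 0, 0], "rotation": [0, 0, 0], "fingers": 1}])

```text
clock: 13.75
tcp_pos: [0.592, 0.1031, 0.1637]
tool_rot: [-0.705, -0.056, 0.057, 0.705]
contact_force: [0.2, -0.6, -0.1]
finger_gap: 0.518
```

```bash
python3 - <<'E'
from h import *
import pickle
from scipy.spatial.transform import Rotation as Ro
s=arm.sense();p=s["tcp_pos"];M=Ro.from_quat(s["tool_rot"]).as_matrix();print(p,M.round(3).tolist(),s["finger_gap"],s["contact_force"],"yaw",np.degrees(np.arctan2(M[1,0],M[0,0])))
im=arm.get_image("wrist");save(im,"w4.png");pickle.dump(im,open("w4.pkl","wb"))
blobs(im,"held",*PUR,p[2]-.001,fz);blobs(im,"blu",*BLU,.09,fz)
t=arm.get_image("top");save(t,"t4.png");blobs(t,"top held",*PUR,p[2]-.001,onz,(280,150,420,260),10)
E
```

```text
[0.59197176 0.1030521  0.16370042] [[0.987, -0.001, -0.159], [0.159, 0.0, 0.987], [-0.001, -1.0, 0.0]] 0.5175921820440474 [ 0.21935245 -0.64668677 -0.10516082] yaw 9.136457928796382
held [305 152   9  11  99] centre 595.7 156.3 size [3.3, 4.1] yaw 9.9
held [ 307  177   22  170 2433] centre 609.0 105.5 size [6.7, 87.8] yaw 9.2
held [ 63 211  67  49 342] centre 500.0 104.7 size [2.7, 42.2] yaw 67.2
blu [522   0  38  11 260] centre 771.9 314.4 size [6.7, 54.1] yaw -55.8
blu [ 265  123   40   27 1034] centre 585.9 158.8 size [16.5, 24.4] yaw -80.7
top held [326 181  18   6  59] centre 602.6 134.5 size [5.9, 30.8] yaw 9.4
top held [329 217  29   6  43] centre 537.7 119.8 size [3.8, 49.6] yaw 9.3
```

View pics/w4.png

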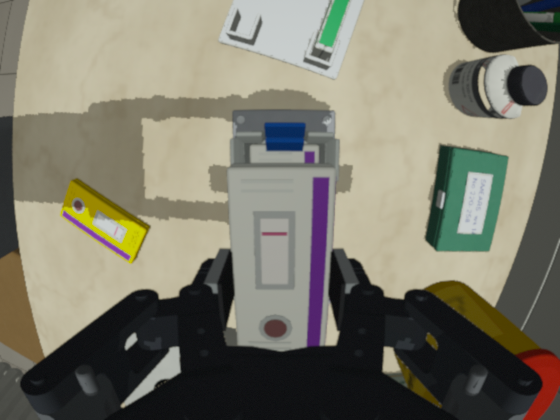

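```bash
python3 - <<'E'
from h import *
import pickle
im=pickle.load(open("w4.pkl","rb"))
f=lambda p,z:(fz(im,*p,z)[:2]*1000)
y=np.array([-np.sin(np.radians(9.2)),np.cos(np.radians(9.2))]);x=np.array([y[1],-y[0]])
for z in(0,.006):
    m=(f((233,110),z)+f((338,110),z))/2;print("mag centre via base",z,(m-75*y).round(1),np.linalg.norm(f((233,110),z)-f((338,110),z)).round(1))
e=(f((231,165),.1627)+f((334,165),.1627))/2;print("held centre via +y edge",(e-50*y).round(1),np.linalg.norm(f((231,165),.1627)-f((334,165),.1627)).round(1))
p=f((309.5,157),.082);print("loaded stripe",p.round(1),"-> centre x along mag",((p-16.3*x)@x).round(1),"vs",np.array([593,104])@x)
for q in((265,150),(305,150)): print("nose tip",f(q,.082).round(1),(f(q,.082)-46*y).round(1))
E
```

```text
mag centre via base 0 [596.6 103.6] 94.4
mag centre via base 0.006 [596.6 103.4] 92.5
held centre via +y edge [593.6 102. ] 42.4
loaded stripe [604.5 147.4] -> centre x along mag 603.9 vs 601.9994487082328
nose tip [574.9 147.2] [582.3 101.8]
nose tip [600.7 151.4] [608.1 106. ]
```

The held cassette is level and aligned (stripe pixel column 318, +y edge at row 165, catch at rows 123–150). Compared in this same picture, it needs about +1.7 mm in each magazine axis.

Request:
send_rows(moves=[{"offset": [0.012, 0.016, -0.13], "rotation": [0, 0, 0], "fingers": 1}, {"offset": [0, 0, -0.13], "rotation": [0, 0, 0], "fingers": 1}, {"offset": [0, 0, -0.11], "rotation": [0, 0, 0], "fingers": 1}, {"offset": [0, 0, 0], "rotation": [0, 0, 0], "fingers": 1}])

```text
clock: 14.25
tcp_pos: [0.5906, 0.1054, 0.1154]
tool_rot: [0.705, 0.055, -0.06, -0.705]
contact_force: [-0.5, -0.2, -0.6]
finger_gap: 0.514
```

Request:
send_rows(moves=[{"offset": [0, 0, -0.05], "rotation": [0, 0, 0], "fingers": 1}, {"offset": [0, 0, 0], "rotation": [0, 0, 0], "fingers": 1}])

```text
clock: 14.45
tcp_pos: [0.5933, 0.1054, 0.1126]
tool_rot: [0.705, 0.057, -0.057, -0.705]
contact_force: [0.1, 0.2, -1.4]
finger_gap: 0.52
```

Request:
send_rows(moves=[{"offset": [0, 0, -0.05], "rotation": [0, 0, 0], "fingers": 1}, {"offset": [0, 0, 0], "rotation": [0, 0, 0], "fingers": 1}])

```text
clock: 14.65
tcp_pos: [0.5936, 0.1054, 0.107]
tool_rot: [0.705, 0.057, -0.057, -0.705]
contact_force: [-0.3, 0.1, -0.6]
finger_gap: 0.519
```

Request:
send_rows(moves=[{"offset": [0, 0, -0.05], "rotation": [0, 0, 0], "fingers": 1}, {"offset": [0, 0, 0], "rotation": [0, 0, 0], "fingers": 1}])

```text
clock: 14.85
tcp_pos: [0.5951, 0.1056, 0.1023]
tool_rot: [-0.705, -0.058, 0.056, 0.705]
contact_force: [2.1, 0.0, 0.5]
finger_gap: 0.519
```

Request:
send_rows(moves=[{"offset": [0, 0, -0.05], "rotation": [0, 0, 0], "fingers": 1}, {"offset": [0, 0, 0], "rotation": [0, 0, 0], "fingers": 1}])

```text
clock: 15.05
tcp_pos: [0.5951, 0.1056, 0.0968]
tool_rot: [-0.705, -0.058, 0.056, 0.705]
contact_force: [-0.3, -0.1, 5.1]
finger_gap: 0.515
```

Request:
send_rows(moves=[{"offset": [0, 0, -0.04], "rotation": [0, 0, 0], "fingers": 1}, {"offset": [0, 0, 0], "rotation": [0, 0, 0], "fingers": 1}])

```text
clock: 15.25
tcp_pos: [0.5951, 0.1056, 0.0918]
tool_rot: [-0.705, -0.058, 0.056, 0.705]
contact_force: [1.4, 0.9, 3.1]
finger_gap: 0.514
```

Request:
send_rows(moves=[{"offset": [0, 0, -0.04], "rotation": [0, 0, 0], "fingers": 1}, {"offset": [0, 0, 0], "rotation": [0, 0, 0], "fingers": 1}])

```text
clock: 15.45
tcp_pos: [0.5952, 0.1056, 0.0871]
tool_rot: [-0.705, -0.058, 0.056, 0.705]
contact_force: [1.1, 1.2, 3.3]
finger_gap: 0.515
```

Request:
send_rows(moves=[{"offset": [0, 0, -0.04], "rotation": [0, 0, 0], "fingers": 1}, {"offset": [0, 0, 0], "rotation": [0, 0, 0], "fingers": 1}])

```text
clock: 15.65
tcp_pos: [0.5951, 0.1056, 0.0824]
tool_rot: [-0.705, -0.058, 0.056, 0.705]
contact_force: [-0.2, 0.0, 7.5]
finger_gap: 0.517
```

```bash
python3 - <<'E'
from h import *
a=arm.get_image("scene")["image"][130:240,240:350]
im=arm.get_image("wrist");save(im,"w5.png");b=im["image"][90:300,170:400]
cv2.imwrite("pics/p9.png",cv2.hconcat([cv2.resize(a,(400,400),interpolation=2),cv2.resize(b,(400,365)) if 0 else cv2.resize(b,(400,400))])[:,:,::-1])
E
```

```text
(no output)
```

View pics/p9.png

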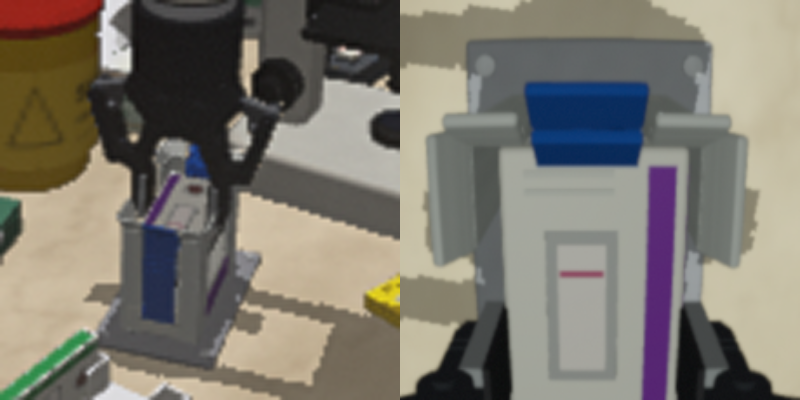

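The cassette is down in the shaft, level, with the blue nose reaching its edge (right panel (585,150)). Pressing about 5 mm further for the snap.

Request:
send_rows(moves=[{"offset": [0, 0, -0.03], "rotation": [0, 0, 0], "fingers": 1}, {"offset": [0, 0, -0.015], "rotation": [0, 0, 0], "fingers": 1}, {"offset": [0, 0, 0], "rotation": [0, 0, 0], "fingers": 1}, {"offset": [0, 0, 0], "rotation": [0, 0, 0], "fingers": 1}])

```text
clock: 16.15
tcp_pos: [0.5952, 0.1056, 0.0775]
tool_rot: [-0.705, -0.058, 0.056, 0.705]
contact_force: [-1.2, -0.3, 8.4]
finger_gap: 0.513
```

```bash
python3 - <<'E'
from h import *
import pickle
im=arm.get_image("wrist");save(im,"w6.png");pickle.dump(im,open("w6.pkl","wb"));print(arm.sense()["contact_force"],arm.sense()["tcp_pos"])
for n in("w3","w4","w6"):
    i=pickle.load(open(n+".pkl","rb"));blobs(i,n+" blu",*BLU,.09,fz,(200,80,500,300),100)
w5=cv2.imread("pics/w5.png")[90:210,210:360];w6=im["image"][90:210,210:360,::-1]
cv2.imwrite("pics/p10.png",cv2.resize(cv2.hconcat([w5,w6]),(800,320)))
E
```

```text
[-0.98832625 -0.85159482  8.38338365] [0.59520093 0.10560564 0.07761023]
w3 blu [454 224  46  44 964] centre 564.4 177.1 size [18.2, 58.5] yaw 46.2
w4 blu [ 265  123   40   27 1034] centre 585.9 158.8 size [16.5, 24.4] yaw -80.7
w6 blu [ 240  134   74   45 3054] centre 585.6 158.7 size [16.3, 26.5] yaw -80.8
```

View pics/p10.png

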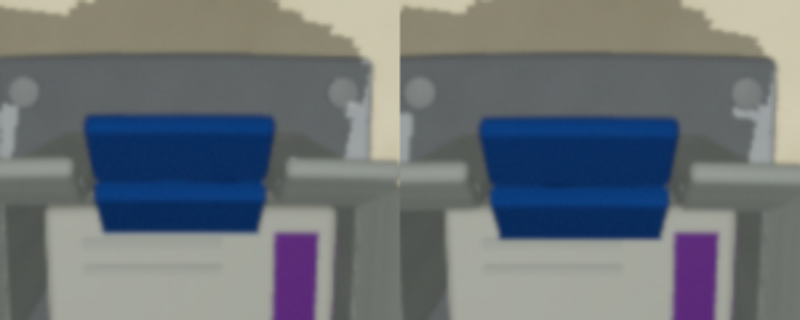

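The nose is over the cassette's edge, and the catch sits at its closed position (blob centre (585.6, 158.7) against (585.9, 158.8) closed). Pressing a touch more, then releasing and lifting.

Request:
send_rows(moves=[{"offset": [0, 0, -0.015], "rotation": [0, 0, 0], "fingers": 1}, {"offset": [0, 0, 0], "rotation": [0, 0, 0], "fingers": 1}, {"offset": [0, 0, 0], "rotation": [0, 0, 0], "fingers": 0.25}, {"offset": [0, 0, 0], "rotation": [0, 0, 0], "fingers": 0.25}, {"offset": [0, 0, 0], "rotation": [0, 0, 0], "fingers": 0.25}, {"offset": [0, 0, 0], "rotation": [0, 0, 0], "fingers": 0.25}, {"offset": [0, 0, 0.1], "rotation": [0, 0, 0], "fingers": 0.25}, {"offset": [0, 0, 0.2], "rotation": [0, 0, 0], "fingers": 0.25}, {"offset": [0, 0, 0.3], "rotation": [0, 0, 0], "fingers": 0.25}, {"offset": [0, 0, 0.3], "rotation": [0, 0, 0], "fingers": 0.25}, {"offset": [0, 0, 0.3], "rotation": [0, 0, 0], "fingers": 0.25}, {"offset": [-0.3, 0.3, 0.1], "rotation": [0, 0, 0], "fingers": 0.25}, {"offset": [-0.3, 0.3, 0], "rotation": [0, 0, 0], "fingers": 0.25}, {"offset": [-0.3, 0.3, 0], "rotation": [0, 0, 0], "fingers": 0.25}, {"offset": [-0.3, 0.3, 0], "rotation": [0, 0, 0], "fingers": 0.25}, {"offset": [0, 0, 0], "rotation": [0, 0, 0], "fingers": 0.25}, {"offset": [0, 0, 0], "rotation": [0, 0, 0], "fingers": 0.25}])

```text
clock: 17.9
tcp_pos: [0.4528, 0.2467, 0.2302]
tool_rot: [-0.705, -0.059, 0.057, 0.705]
contact_force: [0.6, -0.1, 0.8]
finger_gap: 0.749
```

```bash
python3 - <<'E'
from h import *
import pickle
print(arm.sense()["tcp_pos"],arm.sense()["finger_gap"],arm.sense()["contact_force"])
t=arm.get_image("top");save(t,"t9.png");s=arm.get_image("scene");t0=pickle.load(open("top0.pkl","rb"));s0=pickle.load(open("scene0.pkl","rb"))
for n,i in(("0",t0),("end",t)):
    b=(300,170,390,240);blobs(i,n+" top mag pur",*PUR,.082,onz,b,5);blobs(i,n+" blu",*BLU,.09,onz,b,5);blobs(i,n+" grn",*GRN,.052,onz,(215,170,300,250))
for n,i in(("0",s0),("end",s)):
    blobs(i,n+" scene pur",*PUR,.082,onz,(265,150,320,230),5);blobs(i,n+" scene blu",*BLU,.09,onz,(265,150,320,230),5)
d=cv2.absdiff(t["image"],t0["image"]).max(2)[170:240,300:390];print("changed px in mag box",(d>40).sum(),np.argwhere(d>40).mean(0))
w=arm.get_image("wrist");blobs(w,"wr pur",*PUR,.082,fz,None,30);blobs(w,"wr blu",*BLU,.09,fz,None,60)
E
```

```text
[0.45275863 0.24672198 0.230209  ] 0.7486122663668019 [ 0.62696783 -0.08812452  0.8122305 ]
0 top mag pur [320 188  47   9 151] centre 608.9 108.3 size [6.4, 90.4] yaw 9.0
0 top mag pur [329 218  29   5  39] centre 552.7 109.1 size [2.5, 54.4] yaw 8.9
0 blu [369 188  12  15 135] centre 601.5 48.9 size [22.4, 25.7] yaw -80.1
0 blu [312 196  10  19 117] centre 580.2 160.1 size [16.4, 35.2] yaw -85.1
0 grn [235 187  45  13 215] centre 610.3 276.9 size [10.9, 90.4] yaw -9.7
end top mag pur [329 187  38   8 123] centre 612.0 99.6 size [6.5, 72.9] yaw 9.1
end top mag pur [338 218  20   4  27] centre 554.2 100.5 size [2.5, 37.1] yaw 9.3
end blu [369 188  12  15 132] centre 601.5 49.0 size [22.1, 25.7] yaw -80.1
0 scene pur [280 178  10  14  39] centre 612.7 98.4 size [6.8, 70.4] yaw 8.8
0 scene pur [297 203   5  12  17] centre 534.0 181.9 size [3.4, 47.7] yaw 8.1
0 scene blu [291 168  10  11  78] centre 607.0 43.0 size [22.9, 53.9] yaw 19.7
0 scene blu [280 192   9  15  67] centre 579.5 172.1 size [20.2, 61.9] yaw 26.2
end scene pur [280 178   9  14  38] centre 614.5 99.1 size [6.9, 69.5] yaw 9.2
end scene pur [297 203   5  12  17] centre 534.0 181.9 size [3.4, 47.7] yaw 8.1
end scene blu [291 168  10  11  77] centre 607.0 42.9 size [22.9, 53.6] yaw 19.7
end scene blu [280 192   9  15  83] centre 579.5 172.1 size [20.2, 62.0] yaw 26.2
end scene blu [280 207   1   5   5] centre 569.3 215.7 size [0.0, 16.4] yaw 26.2
changed px in mag box 2248 [36.3905694  20.10053381]
wr pur [346 299   7  31  93] centre 545.5 130.5 size [4.0, 38.9] yaw 8.4
wr pur [202 322  48  25 157] centre 421.4 83.1 size [5.8, 57.2] yaw 65.4
wr blu [234  10  20  21 315] centre 399.8 389.8 size [14.4, 19.3] yaw 50.7
```

Request:
send_rows(moves=[{"offset": [-0.05, 0.3, 0.2], "rotation": [0, 0, 0], "fingers": 0.25}, {"offset": [-0.05, 0.3, 0.2], "rotation": [0, 0, 0], "fingers": 0.25}, {"offset": [-0.05, 0.3, 0], "rotation": [0, 0, 0], "fingers": 0.25}, {"offset": [-0.05, 0.3, 0], "rotation": [0, 0, 0], "fingers": 0.25}, {"offset": [0, 0.3, 0], "rotation": [0, 0, 0], "fingers": 0.25}, {"offset": [0, 0, 0], "rotation": [0, 0, 0], "fingers": 0.25}, {"offset": [0, 0, 0], "rotation": [0, 0, 0], "fingers": 0.25}])

```text
clock: 18.75
tcp_pos: [0.4303, 0.4255, 0.2766]
tool_rot: [0.705, 0.057, -0.057, -0.704]
contact_force: [0.9, -0.4, -0.3]
finger_gap: 0.749
```

```bash
python3 - <<'E'
from h import *
import pickle
print(arm.sense()["tcp_pos"])
t=arm.get_image("top");save(t,"t10.png");s=arm.get_image("scene");s0=pickle.load(open("scene0.pkl","rb"))
b=(300,170,390,240);blobs(t,"top mag pur",*PUR,.082,onz,b,5);blobs(t,"blu",*BLU,.09,onz,b,5);blobs(t," grn",*GRN,.052,onz,(215,170,300,250))
for n,i in(("0",s0),("end",s)): blobs(i,n+" scene grn",*GRN,.052,onz,(230,215,275,255),5)
x=np.array([np.cos(np.radians(9.2)),np.sin(np.radians(9.2))])
E
```

```text
[0.43028974 0.42546543 0.27659891]
top mag pur [321 187  46   9 151] centre 610.7 107.6 size [6.6, 89.2] yaw 9.1
top mag pur [329 218  29   5  38] centre 552.9 109.1 size [2.4, 54.4] yaw 8.6
blu [369 188  12  15 131] centre 601.5 49.0 size [22.1, 25.7] yaw -80.1
blu [312 196  10  19 116] centre 580.4 160.0 size [16.3, 35.2] yaw -83.6
 grn [235 187  45  12 215] centre 610.2 276.9 size [11.1, 90.4] yaw -9.7
0 scene grn [239 221  26  20  95] centre 613.2 277.2 size [9.5, 90.1] yaw -9.9
end scene grn [239 221  26  20  95] centre 613.2 277.2 size [9.5, 90.1] yaw -9.9
```

```bash
python3 -c "
from plant import arm
print(arm.hand_in())"
```

```text
the job is handed in; nothing more can be done
None
```

The purple cassette is in the magazine, pressed down under both catches, and the job is handed in at about 19 s on the clock. The hand-in gave no verdict.

I took it from the rack, laid it on the bench and let go. I then took it again across its width, set it in the mouth and pressed until it sat about 7 mm below the noses. After releasing, I moved the arm clear.

**Last checks (camera, arm clear):**
- **Catches:** in the top view both are back within 0.3 mm of where they were at the start.
- **Cassette:** its stripe fits the 82 mm noses level, at full length and yaw 9.1°. It lies about 2 mm from where the first cassette's stripe was, within the shaft's play and the 5 mm limit.
- **Green-banded cassette:** unmoved, the same in both views.
- **On the bench:** the views after release showed it flat and face up, measuring about 46.5 x 98.5 mm.

**Less certain:**
- The estimates of the magazine's centre differed by up to 4 mm between cameras, so I used the held cassette's offset within one wrist picture.
- The push force read about 8 N, within the stated limit.
- I did not measure the first cassette's height, the follower, the catch angles or the tilt in the magazine directly.
- I did not measure the bottle, slide box and timer at the end. The arm never came near the bottle or the slide box, and its last position is above the timer, about 0.2 m clear.

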